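# Back the mould carousel up one notch

## Task

The mould carousel has been turned one station too far. With a fingertip, tip the ratchet pawl up out of the wheel by its thumb tab, push the wheel back one notch (clockwise seen from above) by one of its studs, and press the pawl fully down again into the new notch. Do not force anything, pick nothing up, and leave the bottles, beaker, scoop and spatula around it where they stand.

Things in the scene. Friction and masses are not known exactly. Their poses are not given: they have to be found in the camera images.
- base: white fixed base plate (260 x 330 x 15 mm) of a small indexing carousel, bolted down. Origin on the wheel's vertical axis at table height; z up; +y points from the wheel's axis to the pawl and its bracket; the plate runs from y = -135 to +195 mm. Its place varies, its yaw by up to 26 degrees from the table's axes
- hub (a point): centre of the wheel's top face, 50 mm above the table. The wheel: an aluminium disc 240 mm wide with a hub cap (36 mm wide, 14 mm high), 8 flush mould pockets, 4 upright studs and 8 ratchet teeth 12 mm high round its rim (radius 95 to 117 mm), 45 degrees apart. Each tooth has an upright face that blocks the pawl's 8 mm wide nose, and a 13-degree ramp behind
- wheel (a joint): turn of the wheel in rad, about 0 at the start; positive is counter-clockwise from above = forward, negative clockwise = BACKWARD. One notch back reads -0.785. In a notch the pawl's nose leaves play of 0.04 rad backward to a tooth's upright face (it blocks), 0.09 rad forward to a ramp's foot. It turns stiffly (0.15 N m, about 2.5 N at a stud) and stays where it is left
- pawl (a joint): pawl angle in rad: 0 = fully down, nose in a notch; grows as the nose is lifted, to 0.8 at most; above 0.3 the nose is clear of the teeth. Pivot: a level pin along the base's x axis, at y = +150 mm in the base's frame and 75 mm above the table. The pivot is stiff (0.06 N m, about 2 N at the tab): the pawl stays at any angle where it is left
- pawl_tab (a point): middle of the upper edge of the pawl's thumb tab: a dark steel plate 30 mm wide (base x), 5 mm thick, rising 50 mm from the pivot pin to z = 125 mm when the pawl is down, beside the pawl's arm: at x = +31, y = +150 mm in the base's frame. Pushing it away from the wheel (base +y) tips it outward and lifts the nose; pushing it back lowers the nose
- pawl_nose (a point): top of the pawl's arm over its nose, at x = 0, y = +106 mm in the base's frame and 81 mm above the table when the pawl is down; it moves with the pawl. The polished dark steel arm is 12 mm wide, 10 mm thick, and reaches 52 mm from the pivot towards the wheel; the nose goes down from it to the wheel's face. Pressing here from above lowers the pawl
- stud0 (a point): top centre of one of four identical upright steel studs on the wheel (12 mm wide, 40 mm tall, top at z = 90 mm), 68 mm from the wheel's axis; at wheel joint 0 it stands at 45 degrees in the base's frame (counter-clockwise from its x axis); it turns with the wheel
- stud1 (a point): top centre of one of four identical upright steel studs on the wheel (12 mm wide, 40 mm tall, top at z = 90 mm), 68 mm from the wheel's axis; at wheel joint 0 it stands at 135 degrees in the base's frame (counter-clockwise from its x axis); it turns with the wheel
- stud2 (a point): top centre of one of four identical upright steel studs on the wheel (12 mm wide, 40 mm tall, top at z = 90 mm), 68 mm from the wheel's axis; at wheel joint 0 it stands at 225 degrees in the base's frame (counter-clockwise from its x axis); it turns with the wheel
- stud3 (a point): top centre of one of four identical upright steel studs on the wheel (12 mm wide, 40 mm tall, top at z = 90 mm), 68 mm from the wheel's axis; at wheel joint 0 it stands at 315 degrees in the base's frame (counter-clockwise from its x axis); it turns with the wheel
- bottle_a: bystander: loose white squeeze bottle with a red tip, 38 mm wide, 150 mm tall; body origin at the centre of its underside, z up
- bottle_b: bystander: loose white squeeze bottle with a red tip, 38 mm wide, 130 mm tall; body origin at the centre of its underside, z up
- bottle_c: bystander: loose white squeeze bottle with a red tip, 38 mm wide, 150 mm tall; body origin at the centre of its underside, z up
- beaker: bystander: loose clear plastic beaker, 52 mm wide, 55 mm tall; body origin at the centre of its underside, z up
- scoop: bystander: loose red measuring scoop, cup 74 mm wide and 50 mm tall, handle 70 mm long along its x axis; body origin at the centre of its underside, z up
- spatula: bystander: loose spatula 190 mm long lying along its x axis

How it is judged:
By the outcome, as a careful person would: the job done as asked, in the order asked, and still so for the second after the job is handed in, with the robot touching nothing.
It also fails if it takes over 51 s, if anything falls off the work surface, if the arm or the gripper's body presses on something with over 40 N, if the wrist force passes 120 N, or if a joint passes its speed limit or range.

## Robot

A 6-joint arm with a two-finger parallel gripper is mounted at the origin on the work surface. World frame = base frame: x ahead of the robot, y to its left, z up, the work surface at z = 0. Lengths are in m, angles in rad, forces in N, time in s.
With the tool pointing down it reaches from about 0.275 to 1 m from the base axis. Payload 8.4 kg.
Tool frame: the origin (TCP) lies on the centre line of the jaws, within the pads' length; the fingertips stand 17 mm ahead of it and the grasp point (between the pads) lies 2 mm behind it (bot.tcp_to_tips is the z of the fingertips in the tool frame, in m); z points along the fingers, y is the line along which they close (so a half turn about z gives the same grasp; the last joint's range is limited). The gripper opens to 85 mm and grips with 20 to 120 N. Pads are 22 mm wide; open, the fingers measure 114 mm over their backs; the gripper's body (76 mm by 85 mm) begins 54 mm behind the grasp point. The pads swing forward as they close: fully open they stand 13 mm farther back than shut.
Start: joints at [-1.283, 0.353, 1.633, -0, 1.155, -0.002], TCP at [0.179, -0.599, 0.216] pointing down, gripper open.
Joint ranges: [-2.63, 2.63], [-0.92, 2.1], [0.06, 2.66], [-1.3, 4.44], [0, 2.69], [-3.02, 3.02]. Speed limits (rad/s): [2.22, 2.22, 2.79, 3.14, 3.14, 3.14].

## Interface

Orientations are given as a unit quaternion [x, y, z, w].
In Python, from workcell import bot, hand, kinematics, get_obs, vision, hand_in gives the robot as it stands. The module is installed in compiled form; this text tells all that it offers. Calls block until the motion is done:
- bot.reach(position, orientation): joint-space move of the TCP to a pose.
- bot.servo_line(position, ori=None, velocity=0.15): straight line of the TCP; ori=None keeps the orientation; velocity is the mean speed in m/s.
- bot.goto_joints(angles): joint-space move.
- hand.move_gripper(opening, strength=None): finger opening in m; strength is the grip in N (None keeps the last); returns when the fingers have stopped.
- bot.dwell(seconds).
- kinematics.solve_ik(position, orientation): joint angles nearest the present ones, or None.
- get_obs(): the state.
- vision.read_camera(name): name is "scene" or "top" or "wrist"; returns a dict with "frame" (420x560x3 uint8, red, green, blue), "intrinsics" (3x3 intrinsics, pixels), "view" (4x4, takes a point from world to camera coordinates). Camera axes: x right, y down, z forward; pixel columns grow to the right and rows downward; lengths in m; the calibration is good to about 2 mm. A picture is of the moment at which its call begins. There is no depth.
A pose or a line that the arm cannot do raises bot.IKError and nothing moves.
- hand_in(): hands the job in; it is judged then, once.
The state is a dict: "time_s": time; "joint_pos": joint angles; "joint_vel": joint speeds; "joint_efforts": joint torques, N m; "position": TCP position; "orientation": TCP orientation; "wrist_force": force on the tool from outside, world axes, zero at the start; "ft_torque": the same for the moment, N m; "gripper_width": finger opening in m; "grip_force": force on a finger pad.
Only numpy, scipy, OpenCV 4.12 (cv2) and the standard library are available. Lean on these libraries where they do the work, as an engineer would, in place of code of your own. Each camera call takes 0.05 s, during which the arm holds its last target. There are 200 camera calls.

## Working session

There is one attempt and no reset: what is moved stays moved. The work goes in short steps, each a Python script; the robot and the scene stay as the last script left them, time stands still between calls to the robot, and variables do not carry over. Pictures are saved under pics/ and viewed, at most 10 in all, crops included, and the job is handed in when it is done.

```bash
mkdir -p pics; cat > h.py <<'E'
import numpy as np, cv2
from workcell import bot, hand, kinematics, get_obs, vision, hand_in
def snap(name, f):
    d=vision.read_camera(name); cv2.imwrite(f'pics/{f}.png', d["frame"][:,:,::-1]); np.savez(f'pics/{f}.npz',K=d["intrinsics"],V=d["view"],im=d["frame"]); return d
def ray(d,u,v):
    K=np.array(d["K"]);V=np.array(d["V"]);R=V[:3,:3]
    return -R.T@V[:3,3], R.T@np.linalg.inv(K)@np.array([u,v,1.])
def onz(d,u,v,z):
    o,r=ray(d,u,v); return o+r*(z-o[2])/r[2]
def proj(d,p):
    K=np.array(d["K"]);V=np.array(d["V"]); c=V[:3,:3]@np.array(p)+V[:3,3]; q=K@c; return q[:2]/q[2]
def tri(a,pa,b,pb):
    o1,r1=ray(a,*pa);o2,r2=ray(b,*pb)
    s=np.linalg.lstsq(np.c_[r1,-r2],o2-o1,rcond=None)[0]
    p,q=o1+s[0]*r1,o2+s[1]*r2; return (p+q)/2,np.linalg.norm(p-q)
E
python3 - <<'E'
from h import *
for n in ("top","scene"):
    d=snap(n,n+"1"); print(n,d["view"].round(3).tolist(),d["intrinsics"][0][0])
o=get_obs();print(o["time_s"],o["position"],o["orientation"],o["gripper_width"],bot.tcp_to_tips)
E
```

```text
top [[-0.005, -1.0, 0.002, 0.052], [-0.992, 0.005, -0.125, 0.573], [0.125, -0.002, -0.992, 0.913], [0.0, 0.0, 0.0, 1.0]] 454.32699022618596
scene [[-0.259, 0.966, -0.012, 0.132], [0.816, 0.212, -0.538, -0.4], [-0.517, -0.149, -0.843, 1.306], [0.0, 0.0, 0.0, 1.0]] 496.83599266512346
0.1 [ 0.17847392 -0.59851364  0.21583996] [ 9.89521057e-01  1.44387239e-01 -1.06292434e-04 -6.26616683e-04] 0.08548299165576712 0.017
```

View pics/top1.png

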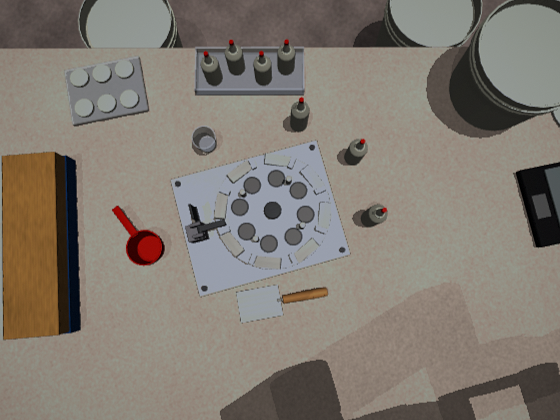

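View pics/scene1.png

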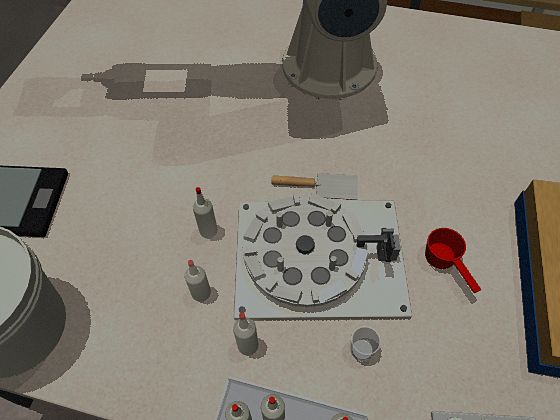

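The top view shows the hub at (272,210), plate bolts at (178,184), (313,147), (342,250) and (204,289), and the pawl and tab near (195,222). The scene view shows the same bolts at (403,308), (242,310), (246,207) and (391,206), with the hub at (305,244). The base yaw is about +15°.

```bash
python3 - <<'E'
from h import *
T=np.load('pics/top1.npz');S=np.load('pics/scene1.npz')
def cen(d,p,w=7,thr=110):
    u,v=p; g=cv2.cvtColor(d["im"],cv2.COLOR_RGB2GRAY)[v-w:v+w+1,u-w:u+w+1].astype(float)
    m=np.clip((np.median(g)+g.min())/2-g,0,None) if w<9 else np.clip(thr-g,0,None)
    ys,xs=np.mgrid[-w:w+1,-w:w+1]; return (u+(m*xs).sum()/m.sum(), v+(m*ys).sum()/m.sum())
b=[]
for p,q in [((178,184),(403,308)),((313,147),(242,310)),((342,250),(246,207)),((204,289),(391,206))]:
    a,c=cen(T,p,6),cen(S,q,6); P,e=tri(T,a,S,c); b.append(P); print(np.round(a,1),np.round(c,1),P.round(4),round(e,4), onz(T,*a,.015).round(4), onz(S,*c,.015).round(4))
h,e=tri(T,cen(T,(272,210),12,80),S,cen(S,(305,244),12,80));print("hub",h.round(4),e)
b=np.array(b);print([np.linalg.norm(b[i]-b[(i+1)%4]).round(4) for i in range(4)])
for n,d,(x,y,w,k) in (("t",T,(165,140,190,155)and(170,140,180,155)),("s",S,(230,190,190,135))) if 0 else (("t",T,(170,140,180,155,4)),("s",S,(230,190,190,135,4))):
    pass
a=cv2.resize(T["im"][185:260,165:240],(400,400),interpolation=cv2.INTER_CUBIC);c=cv2.resize(S["im"][205:280,340:415],(400,400),interpolation=cv2.INTER_CUBIC)
cv2.imwrite('pics/crop1.png',np.hstack([a,c])[:,:,::-1])
E
```

```text
[177.4 183.5] [403.  308.2] [0.6372 0.2725 0.014 ] 0.0009 [0.6369 0.2727 0.015 ] [0.6378 0.2719 0.015 ]
[311.6 147. ] [241.6 310.9] [ 0.7174 -0.0174  0.01  ] 0.0005 [ 0.716  -0.0168  0.015 ] [ 0.7192 -0.0167  0.015 ]
[341.6 249.4] [245.6 206.7] [ 0.4939 -0.0779  0.014 ] 0.001 [ 0.4937 -0.0773  0.015 ] [ 0.4946 -0.0781  0.015 ]
[203.8 288. ] [387.8 205.5] [0.4149 0.212  0.0132] 0.0013 [0.4149 0.2124 0.015 ] [0.4164 0.2113 0.015 ]
hub [0.5737 0.0691 0.0491] 0.001253365491309244
[np.float64(0.3008), np.float64(0.2316), np.float64(0.3005), np.float64(0.2303)]Traceback (most recent call last):
  File "<stdin>", line 12, in <module>
ValueError: too many values to unpack (expected 4)
```

```bash
cat >> h.py <<'E'
th=np.radians(15.27); O=np.array([.5738,.0686])
X=np.array([np.cos(th),np.sin(th)]);Y=np.array([-np.sin(th),np.cos(th)])
def W(x,y,z): return np.r_[O+x*X+y*Y,z]
def B(p): q=np.array(p[:2])-O; return np.r_[q@X,q@Y,p[2]]
E
python3 - <<'E'
from h import *
T=np.load('pics/top1.npz');S=np.load('pics/scene1.npz')
o=[]
for d,(u,v) in ((T,(165,185)),(S,(340,205))):
    c=cv2.resize(d["im"][v:v+75,u:u+75],(600,600)[:2] if 0 else (400,400),interpolation=cv2.INTER_CUBIC)[:,:,::-1].copy()
    f=400/75
    for x,y,z in ((16,150,125),(31,150,125),(46,150,125),(0,106,81)):
        p=(proj(d,W(x/1e3,y/1e3,z/1e3))-[u,v]+.5)*f; cv2.circle(c,tuple(int(i) for i in p),3,(0,255,0),-1)
    for k in range(4):
        a=np.radians(45+90*k);p=(proj(d,W(.068*np.cos(a),.068*np.sin(a),.09))-[u,v]+.5)*f; cv2.circle(c,tuple(int(i) for i in p),3,(0,0,255),-1)
        print(k,proj(d,W(.068*np.cos(a),.068*np.sin(a),.09)).round(1))
    o.append(c)
cv2.imwrite('pics/crop1.png',np.hstack(o))
for n in ("top","scene"):pass
# bystanders: red tips / scoop
for n,d in (("t",T),("s",S)):
    im=d["im"].astype(int); m=((im[...,0]>110)&(im[...,1]<60)&(im[...,2]<60)).astype(np.uint8)
    k,_,st,c=cv2.connectedComponentsWithStats(m)
    print(n,[(int(st[i,4]),c[i].round(1).tolist()) for i in range(1,k) if st[i,4]>5])
E
```

```text
0 [241.8 190.7]
1 [254.5 237.5]
2 [301.9 224.4]
3 [288.6 177.9]
0 [333.2 257.9]
1 [330.1 213.2]
2 [279.7 213.7]
3 [279.9 258.4]
t [(16, [286.1, 40.9]), (14, [230.5, 41.3]), (14, [205.3, 52.5]), (17, [260.9, 52.6]), (15, [301.2, 99.2]), (15, [362.4, 140.6]), (805, [141.1, 239.6]), (15, [384.3, 209.7])]
s [(13, [197.4, 188.6]), (669, [452.9, 259.4]), (20, [241.5, 314.8]), (31, [271.5, 399.4]), (28, [234.3, 406.7]), (14, [344.8, 418.2])]
```

View pics/crop1.png

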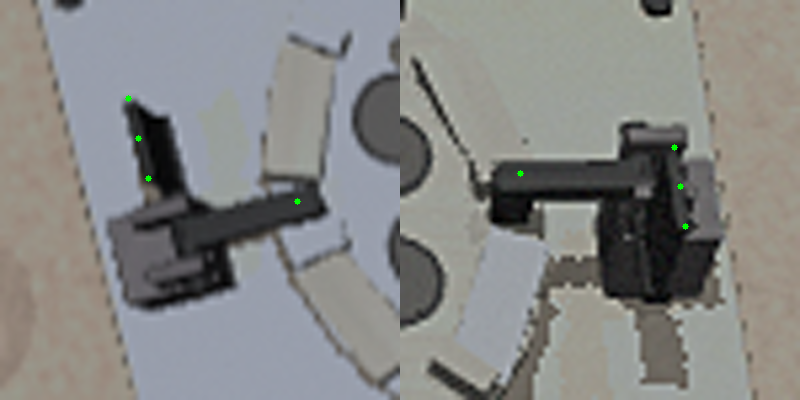

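The green markers computed from the base pose fall on the tab edge (crop (128..148, 98..178)) and the nose (297,201), so the pose holds. Next I shut the fingers and tip the pawl.

```bash
cat >> h.py <<'E'
def Q(a):  # tool down, tool y along base-frame angle a (deg), modulo half turn, nearest joint6 middle
    best=None
    for k in (0,180):
        psi=np.radians(a+k+90)+th; q=np.array([np.cos(psi/2),np.sin(psi/2),0,0])
        j=kinematics.solve_ik(W(0,0,.2),q)
        if j is not None and (best is None or abs(j[5])<best[0]): best=(abs(j[5]),q)
    return best[1]
def P(x,y,ztip): return W(x,y,ztip+bot.tcp_to_tips)   # metres, base frame
def F():
    o=get_obs();f=np.array(o["wrist_force"]);return np.r_[f[:2]@X,f[:2]@Y,f[2]].round(1)
E
python3 - <<'E'
from h import *
hand.move_gripper(0.0); print(bot.tcp_to_tips, get_obs()["gripper_width"])
q=Q(90); bot.reach(P(.033,.105,.18),q); bot.servo_line(P(.033,.105,.104),q)
print(F(),B(get_obs()["position"]).round(4)); f0=F()
bot.servo_line(P(.033,.124,.104),q,.06)
c=None;y=.124
while y<.162:
    y+=.003; bot.servo_line(P(.033,y,.104),q,.05); f=F()-f0; print(round(y,3),f)
    if c is None and f[1]<-1.0: c=y
    if abs(f).max()>12 or (c and y>c+.0175): break
print(c,get_obs()["time_s"]); snap("top","top2");snap("scene","scene2")
T=np.load('pics/top2.npz');S=np.load('pics/scene2.npz')
cv2.imwrite('pics/crop2.png',np.hstack([cv2.resize(d["im"][v:v+75,u:u+75],(400,400),interpolation=cv2.INTER_CUBIC) for d,u,v in ((T,165,185),(S,340,205))])[:,:,::-1])
E
```

```text
0.017 0.0001435883495477261
[-0.6  0.2  0.7] [0.0335 0.1049 0.1215]
0.127 [ 0.  -0.1 -0.1]
0.13 [ 1.  -0.6  0. ]
0.133 [ 0.4  0.7 -0.9]
0.136 [ 0.3 -0.2 -0.7]
0.139 [ 0.  -0.5 -0.6]
0.142 [ 0.3 -1.2 -0.3]
0.145 [ 0.7 -0.6 -0.3]
0.148 [-0.1  0.4 -1. ]
0.151 [ 0.9 -0.1 -0.8]
0.154 [ 1.  -0.9  0.3]
0.157 [ 0.6  0.1 -1. ]
0.16 [ 0.5  0.6 -1.1]
0.14200000000000002 8.0583
```

View pics/crop2.png

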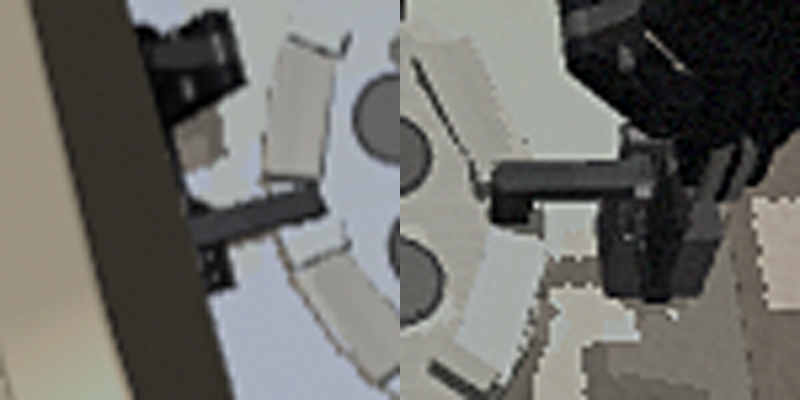

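```bash
python3 - <<'E'
from h import *
o=get_obs();print(B(o["position"]).round(4),o["orientation"],F())
S=np.load('pics/scene2.npz');T=np.load('pics/top2.npz')
d=snap("wrist","wrist2")
for n,d in (("s",S),("t",T)):
    print(n,[proj(d,P(.033,.16,z)).round(1).tolist() for z in (.104,.177)], proj(d,W(.031,.15,.125)).round(1))
a=cv2.resize(S["im"][140:290,330:480],(400,400),interpolation=cv2.INTER_CUBIC)
b=cv2.resize(np.load('pics/wrist2.npz')["im"],(400,300)); b=np.vstack([b,np.zeros((100,400,3),np.uint8)])
cv2.imwrite('pics/crop3.png',np.hstack([a,b])[:,:,::-1])
E
```

```text
[0.033 0.16  0.121] [ 9.91127934e-01  1.32911320e-01 -4.92711704e-06  7.72424759e-07] [0.3 0.3 0.4]
s [[397.4, 241.5], [405.8, 219.5]] [392.  239.5]
t [[185.5, 211.1], [176.8, 205.9]] [190.5 210.5]
```

View pics/crop3.png

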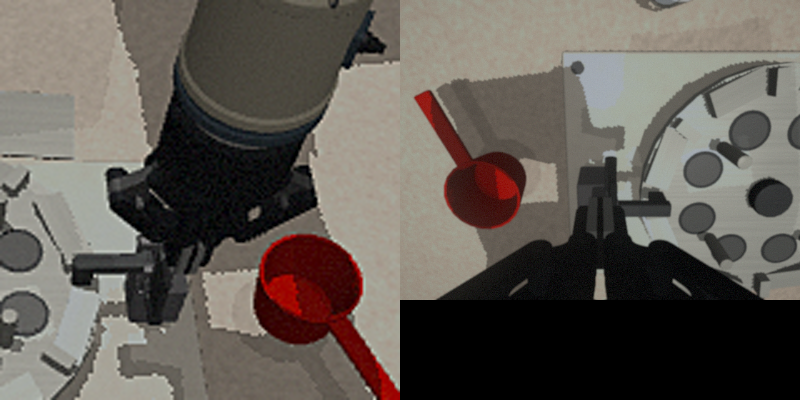

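The wrist view shows the shut tips near (600,195) and the tab at (610,165), apparently beside each other, and the pawl has not moved. I'll check where the tips really are by projection.

```bash
python3 - <<'E'
from h import *
w=np.load('pics/wrist2.npz'); im=w["im"].copy()[100:300,180:400]
k=3
c=cv2.resize(im,None,fx=k,fy=k,interpolation=cv2.INTER_CUBIC)[:,:,::-1].copy()
c=cv2.convertScaleAbs(c,alpha=1.8,beta=20)
def m(p,col):
    u=(proj(w,p)-[180,100]+.5)*k; cv2.circle(c,tuple(int(i) for i in u),3,col,-1)
for x in (16,46): m(W(x/1e3,.15,.125),(0,255,0)); m(W(x/1e3,.15,.085),(255,255,0))
m(W(0,.106,.081),(0,255,0)); m(W(0,0,.064),(0,255,0))
for x in (-11,11):
    for y in (-14,14): m(P(.033+x/1e3,.16+y/1e3,.104),(0,0,255))
cv2.imwrite('pics/w2.png',c); print(c.shape)
E
```

```text
(600, 660, 3)
```

View pics/w2.png

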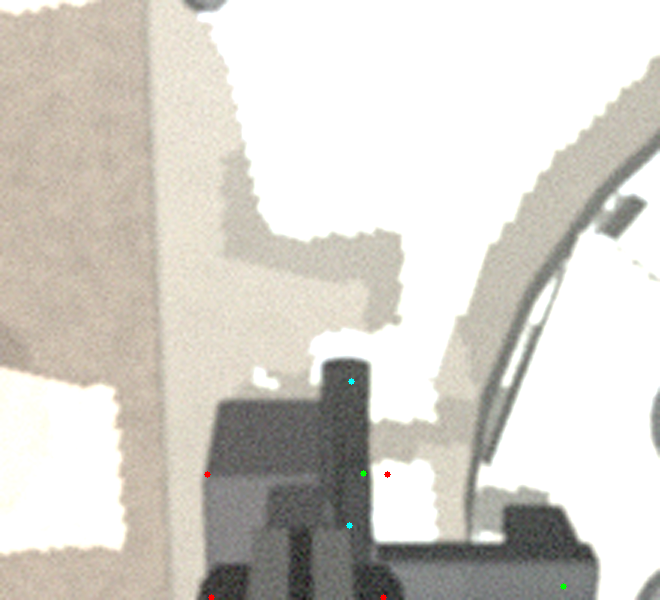

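The red dots are at TCP height, so real tips at z = 0.104 should show still farther up the image. The pads' visible end is at row 520, so the tips seem to stand higher than stated and passed over the tab. I'll lift off and measure the tips against the white wheel.

```bash
python3 - <<'E'
from h import *
o=get_obs(); q=np.array(o["orientation"])
bot.servo_line(P(.033,.16,.17),q); bot.servo_line(P(.0,.0,.13),q)
snap("scene","scene4");snap("wrist","wrist4");print(get_obs()["time_s"],hand and get_obs()["gripper_width"])
S=np.load('pics/scene4.npz');w=np.load('pics/wrist4.npz')
out=[]
for d,(u,v,n) in ((S,(260,170,100)),(w,(210,180,140))):
    k=400/n
    c=cv2.convertScaleAbs(cv2.resize(d["im"][v:v+n,u:u+n],(400,400),interpolation=cv2.INTER_CUBIC)[:,:,::-1].copy(),alpha=1.8,beta=10)
    for z,col in ((.13,(0,0,255)),(.147,(0,255,0)),(.18,(255,0,0))):
      for x in (-.011,.011):
        p=(proj(d,W(x,0,z))-[u,v]+.5)*k; cv2.circle(c,tuple(int(i) for i in p),3,col,-1)
    out.append(c)
cv2.imwrite('pics/tip4.png',np.hstack(out))
E
```

```text
10.175 -0.00026604196489389396
```

View pics/tip4.png

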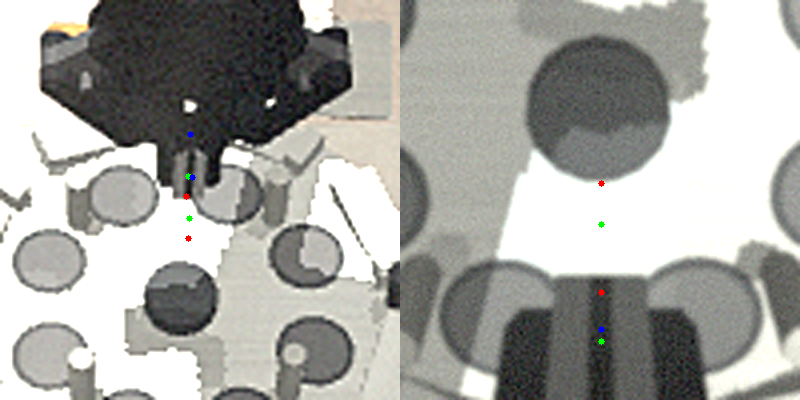

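The scene view shows the pad ends at crop row 197, and the wrist view at row 275. Taken as a 22 mm wide finger on the axis, both give tips at z ≈ 0.166 where 0.130 was commanded. That is about 36 mm high, which is why the fingers cleared the tab. A commanded tip of 0.070 clears the 62 mm teeth whether or not this reading is right, so I repeat the push there with a force guard.

```bash
python3 - <<'E'
from h import *
q=Q(90); bot.servo_line(P(.034,.105,.12),q)
f0=np.mean([F() for _ in range(1)],0)
z=.12
while z>.0701:
    z-=.01; bot.servo_line(P(.034,.105,z),q,.08); f=F()-f0
    if abs(f).max()>5: print("touch",z,f); break
print(F(),B(get_obs()["position"]).round(4))
y=.105; L=[]
while y<.1525:
    y+=.004; bot.servo_line(P(.034,y,z),q,.06); bot.dwell(.05); f=F()-f0; L.append((round(y,3),f.round(1).tolist()))
    if abs(f).max()>14: print("stop"); break
print(*L,sep="\n")
bot.dwell(.1);print(get_obs()["time_s"])
snap("scene","scene5");snap("wrist","wrist5")
S=np.load('pics/scene5.npz');w=np.load('pics/wrist5.npz')
a=cv2.resize(S["im"][190:290,330:430],(400,400),interpolation=cv2.INTER_CUBIC);b=cv2.resize(w["im"][120:320,180:380],(400,400),interpolation=cv2.INTER_CUBIC)
cv2.imwrite('pics/c5.png',cv2.convertScaleAbs(np.hstack([a,b])[:,:,::-1],alpha=1.7,beta=10))
E
```

```text
[0.7 0.  0. ] [0.0335 0.105  0.0863]
(0.109, [0.1, 0.3, -1.0])
(0.113, [-0.6, 0.3, -0.8])
(0.117, [0.1, 0.4, -0.6])
(0.121, [0.1, 1.1, -1.0])
(0.125, [-0.1, -0.2, -0.9])
(0.129, [-0.4, 1.4, -0.7])
(0.133, [0.0, 1.5, -0.5])
(0.137, [-1.2, 0.4, -0.3])
(0.141, [-1.1, 0.4, -0.7])
(0.145, [-0.7, 1.5, -0.3])
(0.149, [0.3, 0.0, -0.2])
(0.153, [-0.7, 0.6, -0.2])
16.1417
```

View pics/c5.png

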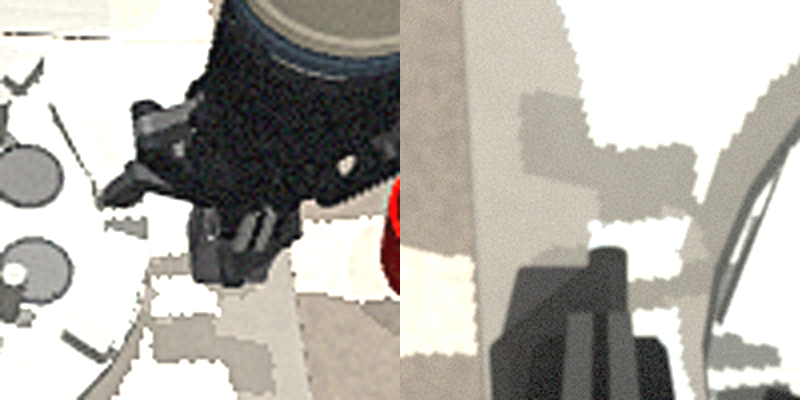

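The scene view now shows the pawl arm lifted: nose end at crop (103,205), arm running to (150,178). I'll work out the angle from that.

```bash
python3 - <<'E'
from h import *
S=np.load('pics/scene5.npz')
def pw(dy,dz,f,x=0): # offsets from pivot at rest, lifted f
    y=dy*np.cos(f)+dz*np.sin(f); z=-dy*np.sin(f)+dz*np.cos(f); return W(x,.15+y/1e3,.075+z/1e3)
for f in (0,.3,.4,.5,.6,.7):
    print(f,[((proj(S,pw(a,b,f))-[330,190]+.5)*4).round(0).tolist() for a,b in ((-52,6),(-52,-4),(-48,-24),(-44,6))])
print(F())
E
```

```text
0 [[114.0, 190.0], [111.0, 201.0], [114.0, 222.0], [131.0, 190.0]]
0.3 [[126.0, 174.0], [118.0, 184.0], [108.0, 206.0], [142.0, 176.0]]
0.4 [[133.0, 169.0], [122.0, 179.0], [108.0, 200.0], [148.0, 172.0]]
0.5 [[140.0, 164.0], [127.0, 173.0], [109.0, 195.0], [154.0, 168.0]]
0.6 [[149.0, 159.0], [134.0, 168.0], [111.0, 189.0], [162.0, 164.0]]
0.7 [[158.0, 154.0], [141.0, 163.0], [115.0, 183.0], [169.0, 160.0]]
[0.2 0.3 0.6]
```

The lift is about 0.45 rad. I'll add 3 mm for margin and back off, then push stud2 with the 22 mm side of the shut fingers, stopping short so I can measure the wheel.

```bash
cat >> h.py <<'E'
def pockets(d):
    # rectify wheel plane z=.05 to base frame, 2 px/mm, find the dark discs
    src=np.array([[-.13,-.13],[.13,-.13],[.13,.13],[-.13,.13]]); px=np.float32([proj(d,W(x,y,.05)) for x,y in src])
    H=cv2.getPerspectiveTransform(px,np.float32((src+.13)*2000)); g=cv2.cvtColor(cv2.warpPerspective(d["im"],H,(520,520)),cv2.COLOR_RGB2GRAY)
    c=cv2.HoughCircles(cv2.medianBlur(g,5),cv2.HOUGH_GRADIENT,1,40,param1=80,param2=14,minRadius=18,maxRadius=30)
    if c is None: return []
    r=[]
    for u,v,R in c[0]:
        x,y=u/2-130,v/2-130; rho=np.hypot(x,y)
        if 55<rho<85: r.append((round(rho,1),round(np.degrees(np.arctan2(y,x)),1),round(R/2,1)))
    return sorted(r,key=lambda t:t[1])
def FT(a,z,r=.068): # shut fingers at base angle a (rad), tool x tangential
    return P(r*np.cos(a),r*np.sin(a),z)
E
python3 - <<'E'
from h import *
for n in ("top1","scene1","scene5"): print(n,pockets(np.load(f'pics/{n}.npz')))
q=Q(90); bot.servo_line(P(.034,.156,.07),q,.05); print(F())
bot.servo_line(P(.034,.12,.07),q); bot.servo_line(P(.034,.11,.17),q,.25)
d=snap("scene","scene6"); print(pockets(np.load('pics/scene6.npz')),get_obs()["time_s"])
for a in (225+26,225-25):
    for k in (0,180):
        psi=np.radians(a+k+90)+th
        j=kinematics.solve_ik(FT(np.radians(a),.036),[np.cos(psi/2),np.sin(psi/2),0,0]); print(a,k,None if j is None else np.round(j,2))
cv2.imwrite('pics/c6.png',cv2.convertScaleAbs(cv2.resize(np.load('pics/scene6.npz')["im"][190:290,330:430],(500,500),interpolation=cv2.INTER_CUBIC)[:,:,::-1],alpha=1.7,beta=10))
E
```

```text
top1 [(np.float32(68.3), np.float32(-157.8), np.float32(14.2)), (np.float32(63.8), np.float32(-68.2), np.float32(14.7)), (np.float32(71.0), np.float32(-22.1), np.float32(14.7)), (np.float32(70.8), np.float32(23.9), np.float32(14.7)), (np.float32(70.2), np.float32(72.0), np.float32(13.6))]
scene1 [(np.float32(67.7), np.float32(-154.9), np.float32(14.7)), (np.float32(68.4), np.float32(-111.2), np.float32(14.7)), (np.float32(73.5), np.float32(-65.3), np.float32(13.6)), (np.float32(65.8), np.float32(-20.2), np.float32(14.7)), (np.float32(68.2), np.float32(23.1), np.float32(14.7)), (np.float32(71.4), np.float32(67.1), np.float32(14.6)), (np.float32(68.0), np.float32(112.7), np.float32(14.7)), (np.float32(67.6), np.float32(159.4), np.float32(14.7))]
scene5 [(np.float32(69.1), np.float32(-159.5), np.float32(14.7)), (np.float32(68.3), np.float32(-136.8), np.float32(12.2)), (np.float32(68.4), np.float32(-111.2), np.float32(14.7)), (np.float32(69.6), np.float32(-67.4), np.float32(14.1)), (np.float32(65.3), np.float32(-20.4), np.float32(14.7)), (np.float32(67.6), np.float32(21.9), np.float32(14.7)), (np.float32(71.6), np.float32(66.7), np.float32(14.2)), (np.float32(67.3), np.float32(113.4), np.float32(14.7)), (np.float32(67.7), np.float32(159.0), np.float32(14.7))]
[-1.  -0.1  0.7]
[(np.float32(74.0), np.float32(-156.3), np.float32(13.0)), (np.float32(68.6), np.float32(-111.6), np.float32(14.7)), (np.float32(73.1), np.float32(-66.0), np.float32(14.7)), (np.float32(67.2), np.float32(-25.3), np.float32(14.7)), (np.float32(68.2), np.float32(23.1), np.float32(14.7)), (np.float32(67.8), np.float32(67.7), np.float32(14.7)), (np.float32(66.9), np.float32(112.6), np.float32(14.6)), (np.float32(67.7), np.float32(159.0), np.float32(14.7))] 17.4833
251 0 [-0.    0.47  1.88 -0.    0.79  1.63]
251 180 [-0.    0.47  1.88 -0.    0.79 -1.51]
200 0 [ 0.05  0.41  1.99 -0.    0.74  2.58]
200 180 [ 0.05  0.41  1.99 -0.    0.74 -0.56]
```

View pics/c6.png

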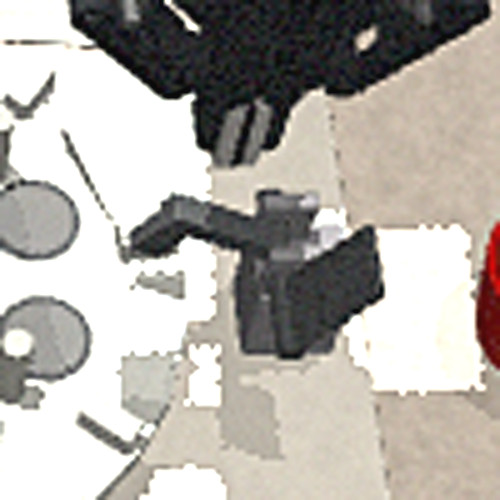

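The pawl is tipped up: nose clear at (135,245), arm corner at (175,198), tab leaning outward, φ ≈ 0.5. Next is the wheel.

```bash
cat >> h.py <<'E'
def Qa(a):
    psi=a+np.pi*1.5+th; return np.array([np.cos(psi/2),np.sin(psi/2),0,0])
def turn(d):
    p=np.array([t for t in pockets(d) if abs(t[0]-68)<7 and t[2]>12.8],float); r=(p[:,1]-22.5+22.5)%45-22.5
    z=np.exp(1j*np.radians(p[:,1]*8)).mean(); return np.degrees(np.angle(z*np.exp(-1j*np.pi)))/8,abs(z),len(p)
E
python3 - <<'E'
from h import *
for n in ("scene1","scene5","scene6"): print(n,turn(np.load(f'pics/{n}.npz')))
s=np.radians(225); a=s+.47
bot.reach(FT(a,.12),Qa(a)); f0=F(); z=.12
for z in (.09,.07,.055,.045,.036):
    bot.servo_line(FT(a,z),Qa(a),.15); f=F()-f0
    if abs(f).max()>5: print("touch",z,f); raise SystemExit
end=s+.2527-.70
n=8; L=[]
for b in np.linspace(a,end,n+1)[1:]:
    bot.servo_line(FT(b,z),Qa(b),.06); f=F()-f0; L.append(f.tolist())
    if abs(f).max()>15: print("stop",b); break
print(L,get_obs()["time_s"])
snap("scene","scene7");snap("top","top7")
for n in ("scene7","top7"): print(n,turn(np.load(f'pics/{n}.npz')),[tuple(map(float,t)) for t in pockets(np.load(f'pics/{n}.npz'))])
E
```

```text
scene1 (np.float64(1.33888712506297), np.float64(0.9897475591954716), 8)
scene5 (np.float64(0.31494227230543287), np.float64(0.9837732870107762), 8)
scene6 (np.float64(0.41204739070860724), np.float64(0.9834969383441834), 8)
[[0.0, 0.39999999999999997, -0.30000000000000004], [-0.30000000000000004, 1.2999999999999998, 0.4], [-0.6000000000000001, 0.19999999999999996, -0.30000000000000004], [0.39999999999999997, 0.19999999999999996, 1.2000000000000002], [0.09999999999999998, 1.1, -0.2], [0.6000000000000001, 1.2, -0.8], [-0.7, 0.39999999999999997, -0.6000000000000001], [-0.30000000000000004, 0.09999999999999998, -0.7]] 23.775
scene7 (np.float64(2.001880596973557), np.float64(0.9920312374887155), 5) [(67.19999694824219, -112.0999984741211, 14.699999809265137), (67.9000015258789, -64.5, 14.600000381469727), (68.19999694824219, -20.799999237060547, 14.699999809265137), (67.5, 24.799999237060547, 14.699999809265137), (66.69999694824219, 70.0999984741211, 14.699999809265137)]
top7 (np.float64(2.8392412440029866), np.float64(0.9421803429661324), 4) [(69.4000015258789, -17.399999618530273, 14.600000381469727), (70.30000305175781, 27.700000762939453, 14.600000381469727), (70.9000015258789, 69.0999984741211, 14.699999809265137), (70.30000305175781, 111.9000015258789, 13.600000381469727)]
```

```bash
python3 - <<'E'
from h import *
for A,Bn in (("scene6","scene7"),("top1","top7")):
    a,b=np.load(f'pics/{A}.npz'),np.load(f'pics/{Bn}.npz'); D=np.abs(a["im"].astype(int)-b["im"].astype(int)).mean(2)
    for ang in (0,22.5,45,67.5,90,112.5,135,270,292.5,315):
        t=np.radians(ang);u,v=proj(a,W(.068*np.cos(t),.068*np.sin(t),.085)).round().astype(int)
        print(A,ang,(u,v),D[v-3:v+4,u-2:u+3].mean().round(1))
a,b=np.load('pics/scene7.npz'),np.load('pics/top7.npz')
c=[cv2.resize(a["im"][185:325,235:415],(400,311),interpolation=cv2.INTER_CUBIC),cv2.resize(b["im"][140:280,180:360],(400,311),interpolation=cv2.INTER_CUBIC)]
cv2.imwrite('pics/c7.png',np.hstack(c)[:,:,::-1])
E
```

```text
scene6 0 (np.int64(307), np.int64(269)) 38.4
scene6 22.5 (np.int64(321), np.int64(267)) 18.6
scene6 45 (np.int64(333), np.int64(259)) 51.4
scene6 67.5 (np.int64(340), np.int64(248)) 74.6
scene6 90 (np.int64(342), np.int64(236)) 17.3
scene6 112.5 (np.int64(338), np.int64(224)) 63.5
scene6 135 (np.int64(330), np.int64(215)) 45.4
scene6 270 (np.int64(269), np.int64(237)) 38.1
scene6 292.5 (np.int64(272), np.int64(249)) 56.6
scene6 315 (np.int64(280), np.int64(260)) 50.9
top1 0 (np.int64(263), np.int64(175)) 20.6
top1 22.5 (np.int64(251), np.int64(181)) 6.9
top1 45 (np.int64(242), np.int64(191)) 38.0
top1 67.5 (np.int64(238), np.int64(204)) 9.0
top1 90 (np.int64(239), np.int64(217)) 58.9
top1 112.5 (np.int64(245), np.int64(229)) 36.4
top1 135 (np.int64(255), np.int64(238)) 32.9
top1 270 (np.int64(305), np.int64(199)) 21.2
top1 292.5 (np.int64(299), np.int64(187)) 26.9
top1 315 (np.int64(289), np.int64(178)) 38.4
```

View pics/c7.png

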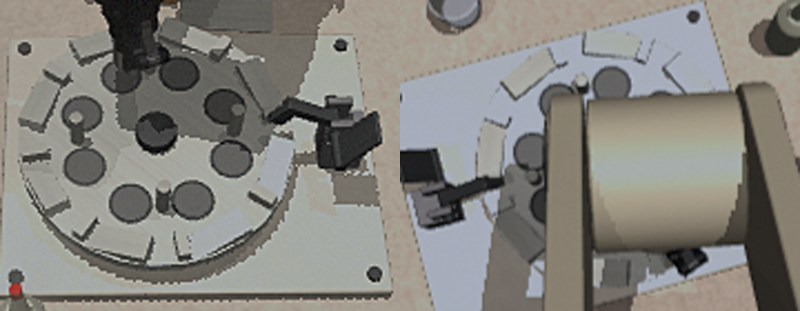

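The last picture (my tenth) shows the pawl up and the wheel turned about one notch. Stud tops are at crop (163,184), (238,106) and (76,115). I'll compute their angles, refining the stud centres by bright blob in code.

```bash
python3 - <<'E'
from h import *
d=np.load('pics/scene7.npz')
for u,v in ((163,184),(238,106),(76,115)):
    p=B(onz(d,u/2.2222+235-.3,v/2.2222+185-.3,.09)); print(p.round(4),np.hypot(*p[:2]).round(4),np.degrees(np.arctan2(p[1],p[0])).round(1))
# stud centres in scene1 at wheel 0 and scene7 by Hough small circles on plane z=.09
for n in ("scene1","scene6","scene7"):
    d=np.load(f'pics/{n}.npz')
    src=np.array([[-.13,-.13],[.13,-.13],[.13,.13],[-.13,.13]]); px=np.float32([proj(d,W(x,y,.09)) for x,y in src])
    H=cv2.getPerspectiveTransform(px,np.float32((src+.13)*3000)); g=cv2.cvtColor(cv2.warpPerspective(d["im"],H,(780,780)),cv2.COLOR_RGB2GRAY)
    c=cv2.HoughCircles(cv2.GaussianBlur(g,(5,5),0),cv2.HOUGH_GRADIENT,1,30,param1=60,param2=9,minRadius=14,maxRadius=22)
    if c is None: continue
    for u,v,R in c[0]:
        x,y=u/3-130,v/3-130
        if 62<np.hypot(x,y)<74: print(n,round(float(np.hypot(x,y)),1),round(float(np.degrees(np.arctan2(y,x))),1),float(R/3))
E
```

```text
[0.0669 0.002  0.09  ] 0.0669 1.7
[-0.0052  0.0674  0.09  ] 0.0676 94.4
[ 0.0019 -0.0684  0.09  ] 0.0684 -88.4
scene1 67.9 44.4 5.266666889190674
scene1 68.8 -44.4 5.133333206176758
scene1 67.2 136.2 6.0333333015441895
scene1 73.7 -168.4 6.0
scene1 68.1 -133.8 5.666666507720947
scene1 68.9 -96.0 7.133333206176758
scene1 63.0 -82.9 4.833333492279053
scene1 63.7 7.1 6.733333587646484
scene6 69.6 -43.1 6.733333587646484
scene6 67.6 45.0 5.066666603088379
scene6 66.9 135.2 5.633333206176758
scene6 73.7 -168.4 6.366666793823242
scene6 68.4 -133.6 6.0
scene6 64.1 97.9 6.266666412353516
scene7 69.0 -86.5 5.400000095367432
scene7 67.2 92.1 5.266666889190674
scene7 71.5 -70.0 5.599999904632568
scene7 67.5 1.6 6.0
scene7 65.2 60.1 5.9666666984558105
scene7 64.6 72.1 5.4666666984558105
```

The studs turned by −43.2° (−0.754 rad) and the pockets agree at about −43.7°. That is inside the new notch's window of −0.825 to −0.695. Now I retreat and press the nose down under force control.

```bash
python3 - <<'E'
from h import *
s=np.radians(225); e=s+.2527-.70
bot.servo_line(FT(e+.12,.036),Qa(e+.12),.06); bot.servo_line(FT(e+.12,.13),Qa(e+.12),.25)
q=Q(0); bot.reach(P(0,.104,.12),q); bot.dwell(.2)
f0=np.mean([(bot.dwell(.02),F())[1] for _ in range(6)],0); z=.12; L=[]
print(get_obs()["time_s"])
for z in list(np.arange(.10,.062,-.006))+list(np.arange(.060,.025,-.0015)):
    bot.servo_line(P(0,.104,z),q,.08); f=np.mean([(bot.dwell(.01),F())[1] for _ in range(4)],0)-f0; L.append((round(float(z),4),f.round(1).tolist()))
    if f[2]>7 or get_obs()["time_s"]>40: break
print(*L[-14:],sep="\n"); print(get_obs()["time_s"],B(get_obs()["position"]).round(4)); snap("scene","scene8")
E
```

```text
25.7
(0.088, [0.1, 0.5, -0.8])
(0.082, [-0.6, -0.1, 0.1])
(0.076, [0.2, 0.5, -0.4])
(0.07, [-0.3, -0.1, -0.2])
(0.064, [-0.2, 0.1, -0.3])
(0.06, [-0.4, 0.3, -0.1])
(0.0585, [-0.3, -0.2, 0.3])
(0.057, [-0.3, 0.1, -0.0])
(0.0555, [-0.3, -0.1, 0.2])
(0.054, [0.1, -0.3, -0.3])
(0.0525, [0.0, -0.4, -0.5])
(0.051, [-0.4, 0.3, -0.0])
(0.0495, [-0.5, 0.2, -0.6])
(0.048, [-3.2, -0.1, 11.4])
30.3833 [0.0002 0.104  0.0659]
```

```bash
python3 - <<'E'
from h import *
bot.servo_line(P(0,.104,.12),Q(0),.2); bot.reach(P(-.25,-.1,.2),Q(0)); bot.dwell(.2)
snap("scene","scene9");snap("top","top9");print(get_obs()["time_s"])
m=lambda d,u,v,w,h:cv2.cvtColor(d["im"],cv2.COLOR_RGB2GRAY)[v:v+h,u:u+w]<75
for A,bs,(u,v,w,h) in (("scene1",("scene6","scene9"),(358,222,50,45)),("top1",("top9",),(180,198,50,55))):
    a=m(np.load(f'pics/{A}.npz'),u,v,w,h)
    for b in bs:
        c=m(np.load(f'pics/{b}.npz'),u,v,w,h); print(A,b,(a&c).sum()/(a|c).sum(), a.sum(),c.sum())
        if b!="scene6":
            for r in range(4,h-8,2): print(''.join('.x+#'[int(i)+2*int(j)] for i,j in zip(a[r],c[r])))
for n in ("scene9","top9"): print(n,turn(np.load(f'pics/{n}.npz')))
for n in ("scene9",):
    d=np.load(f'pics/{n}.npz')
    src=np.array([[-.13,-.13],[.13,-.13],[.13,.13],[-.13,.13]]); px=np.float32([proj(d,W(x,y,.09)) for x,y in src])
    H=cv2.getPerspectiveTransform(px,np.float32((src+.13)*3000)); g=cv2.cvtColor(cv2.warpPerspective(d["im"],H,(780,780)),cv2.COLOR_RGB2GRAY)
    c=cv2.HoughCircles(cv2.GaussianBlur(g,(5,5),0),cv2.HOUGH_GRADIENT,1,30,param1=60,param2=9,minRadius=14,maxRadius=22)
    for u,v,R in c[0]:
        x,y=u/3-130,v/3-130
        if 62<np.hypot(x,y)<74: print(n,round(float(np.hypot(x,y)),1),round(float(np.degrees(np.arctan2(y,x))),1))
E
```

```text
32.5
scene1 scene6 0.5942744323790721 715 900
scene1 scene9 0.9599447513812155 715 704
..................................................
........................####......................
........................#.........................
.......................#############..............
.......................############...............
####################################..............
##################################+#..............
##########################...#######..............
#####################################.............
#######.............#################.............
xx#####.+..........##################.............
......xxx..........##################.............
...................#######################........
...................######################.........
...................######################.........
...................#####################..........
....................###################...........
top1 top9 0.9257731958762887 478 456
..................................................
.........##.......................................
.......
[... 567 characters left out ...]
x...##################x..............
.................#############....................
..................##########......................
................x......#####......................
.......x....#......##########.....................
..............###############.....................
........x.....x########...........................
...........#####..................................
..................................................
scene9 (np.float64(3.1383432004271814), np.float64(0.9844330622606269), 8)
top9 (np.float64(3.0278043606913823), np.float64(0.9877279069545536), 7)
scene9 66.9 91.9
scene9 68.9 -86.8
scene9 71.1 -70.1
scene9 65.2 72.6
scene9 73.4 -94.6
scene9 68.6 -148.5
```

The pawl silhouette matches the start (IoU 0.96 against 0.59 when raised), and the wheel is still at about −0.75 rad. I'll check the bystanders and hand in.

```bash
python3 - <<'E'
from h import *
for n in ("top1","top9","scene1","scene9"):
    im=np.load(f'pics/{n}.npz')["im"].astype(int); m=((im[...,0]>110)&(im[...,1]<60)&(im[...,2]<60)).astype(np.uint8)
    k,_,st,c=cv2.connectedComponentsWithStats(m); print(n,[c[i].round(0).tolist() for i in range(1,k) if st[i,4]>10])
print(hand_in())
E
```

```text
top1 [[286.0, 41.0], [230.0, 41.0], [205.0, 52.0], [261.0, 53.0], [301.0, 99.0], [362.0, 141.0], [141.0, 240.0], [384.0, 210.0]]
top9 [[286.0, 41.0], [231.0, 41.0], [205.0, 52.0], [261.0, 53.0], [301.0, 99.0], [362.0, 141.0], [141.0, 240.0], [384.0, 210.0]]
scene1 [[197.0, 189.0], [453.0, 259.0], [242.0, 315.0], [272.0, 399.0], [234.0, 407.0], [345.0, 418.0]]
scene9 [[197.0, 189.0], [453.0, 259.0], [241.0, 315.0], [272.0, 400.0], [234.0, 407.0], [345.0, 418.0]]
the job is handed in; nothing more can be done
None
```

The job is handed in, with no verdict returned: the pawl was tipped up, the wheel went back one notch (about −0.75 rad, inside the notch's play), the pawl is pressed fully down, the bottles and scoop haven't moved, and the beaker and spatula weren't measured but the arm was not seen to touch them.

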